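# Start the tile-drying corner

## Robot

A 7-joint arm with a two-finger parallel gripper is mounted at the origin on the work surface. World frame = base frame: x ahead of the robot, y to its left, z up, the work surface at z = 0. Lengths are in m, angles in rad, forces in N, time in s.
With the tool pointing down it reaches from about 0.4 to 0.85 m from the base axis. Payload 4.5 kg.
Tool frame: the origin (TCP) lies on the centre line of the jaws, within the pads' length; the fingertips stand 19 mm ahead of it and the grasp point (between the pads) is the TCP; z points along the fingers, y is the line along which they close (so a half turn about z gives the same grasp; the last joint's range is limited). The gripper opens to 88 mm and grips with 3 to 60 N. Pads are 18 mm wide; open, the fingers measure 123 mm over their backs; the gripper's body (75 mm by 187 mm) begins 45 mm behind the grasp point.
Start: joints at [1.169, 0.689, -0.195, 1.565, 0.157, 0.902, -0.215], TCP at [0.264, -0.567, 0.258] pointing down, gripper open.
Joint ranges: [-3.01, 3.01], [-0.46, 2.08], [-1.47, 1.51], [0.13, 2.56], [-1, 4.14], [0.04, 2.09], [-2.66, 2.66]. Speed limits (rad/s): [2.57, 2.57, 3.14, 3.14, 3.14, 3.14, 3.14].

## Interface

Orientations are given as a unit quaternion [x, y, z, w].
In Python, from station import robot gives the robot as it stands.
- The arm moves only by the tool arm_command, never from a script. Its argument "rows" is a list of rows, each a list of 7 numbers: the shift along the tool's x, y, z in mm, then the turn, a rotation vector about the tool's x, y, z in degrees, then the opening, from -1 (shut) to 1 (fully open). A call has 1 to 20 rows; each row is the pose to reach, as a shift and turn from the pose commanded when the call began, along the tool's axes at that moment; what a row does not reach only later rows make up. A row lasts 1/10 s, in which the tool goes at most 50 mm and 8.59 degrees, less where a joint would pass 70% of its speed; a pose out of reach is approached as far as the arm can. A call with a gripper value outside its range is refused whole. The fingers move at their own pace and stop on an object; "force" is the grip in N (left out, the last holds). Time passes only in rows, so rows that repeat a pose let the fingers close. It gives the time, the measured TCP pose, the force, the opening and the grip force at its end, in the units of the state.
- robot.state(): the state, without advancing time (a new reading comes with each control period).
- robot.camera(name): name is "scene" or "top" or "wrist"; returns (picture, depth): 480x640x3 uint8, red, green, blue; 480x640 float32, m along the optical axis (not along the pixel's ray), 0 where there is no reading.
- robot.get_calibration(name): a dict with "fovy" (degrees; the focal length in pixels is half the picture's height over the tangent of half this angle, whatever the lens; pixels are square), "cx", "cy" (the principal point, pixels), "T" (4x4, takes a point from camera to world coordinates); the wrist camera has in their place "mount" (4x4, takes a point from camera to tool coordinates, whose origin is the TCP and whose axes are the flange's). Camera axes: x right, y up, looking along -z (the intrinsics and any distortion apply to the point x, -y, -z); pixel columns grow to the right and rows downward; lengths in m; the calibration is good to about 2 mm. A picture is of the moment at which its call begins: read the wrist's pose just before it. get_calibration takes no time and is no camera call.
- robot.job_done(): hands the job in; it is judged then, once.
The state is a dict: "time_s": time; "joints": joint angles; "qd": joint speeds; "tau": joint torques, N m; "tool_pos": TCP position; "orientation": TCP orientation; "contact_force": force on the tool from outside, world axes, zero at the start; "ft_torque": the same for the moment, N m; "width": finger opening in m; "finger_force": force on a finger pad.
Only numpy, scipy, OpenCV 4.12 (cv2) and the standard library are available. Lean on these libraries where they do the work, as an engineer would, in place of code of your own. Each camera call takes 0.05 s, during which the arm holds its last target. There are 200 camera calls.

## Task

Start the drying of the painted tile, in this order: tip the red rocker on the grey extractor fully over to its white-dot end, press the blue key of the white lamp switch box down until it stays down, then press the green button of the little yellow timer all the way in for a moment and let it come up again. Only push with the fingers: the timer stays where it stands and is not picked up, the red key of the switch box stays up, and nothing else on the table is disturbed.

Things in the scene. Friction and masses are not known exactly. Their poses are not given: they have to be found in the camera images.
- extractor: Grey bench air extractor, a box 120 (x) x 130 (y) x 90 mm high with a round black fan grille on its +x face and the red rocker in the middle of its top; it cannot move. Origin: centre of its underside, on the table; z up.
- vent_rocker (a joint): Tilt of the red V-shaped rocker, rad: -0.2 off (-x wing level, +x wing raised, its outer end 121 mm above the table), +0.2 fully on (+x wing level). Each wing is 36 mm long (extractor's x), 30 mm wide (y); the +x one has a white dot. Pivot over the extractor's origin, 98 mm above the table. Needs 2 to 4 N on a wing; stays where it is left.
- rocker_spot (a point): Point fixed to the extractor, 26 mm along its +x from its middle and 108 mm above the table: where the top of the middle of the white-dot part of the rocker lies once the rocker is fully on. Pressing straight down to here switches it on.
- switchbox: White lamp switch box, 100 (x) x 130 (y) x 48 mm high, that cannot move, with two square keys on top, 60 mm apart: blue at its +y side, red at its -y side. Origin: centre of its underside, on the table; z up.
- blue_key (a joint): How far the blue key is pressed, in m: 0 is up, 0.008 is fully down. It slides straight down with about 3 N of friction and, having no spring, stays where it is pushed.
- blue_key_top (a point): Centre of the top face of the blue key (32 x 32 mm), 64 mm above the table when up, 56 mm when down; it moves with the key.
- red_key (a joint): How far the red key is pressed, in m, like the blue one; 0 is up and it is to stay up.
- red_key_top (a point): Centre of the top face of the red key (32 x 32 mm), 64 mm above the table when up.
- timer: Loose yellow timer, 80 (x) x 70 (y) x 38 mm high, about 0.4 kg, on rubber feet, with a black strip along its +x side and the green round button on top. Origin: centre of its underside; z up.
- timer_button (a joint): How far the green timer button is pressed, in m: 0 is up, 0.006 fully in. A spring brings it up again; fully in takes about 5 N.
- timer_button_top (a point): Centre of the top of the green button (32 mm diameter), 50 mm above the table when up; it moves with the button. It lies 8 mm towards the timer's -x from the timer's middle.
- tumbler: Loose amber glass tumbler, 66 mm wide, 85 mm high, open upwards. Origin: centre of its underside. Leave alone.
- bowl: Loose white paint bowl, 76 mm wide, 45 mm high. Origin: centre of its underside. Leave alone.
- flask: Loose black drinking bottle, 66 mm wide, 200 mm high, standing at the back. Origin: centre of its underside. Leave alone.
- jar: Loose blue glaze jar, 64 mm wide, 80 mm high, standing at the back. Origin: centre of its underside. Leave alone.
- brush: Loose paint brush 200 mm long, lying along its x, near the robot. Leave alone.
- phone: Loose black phone 150 (x) x 73 (y) x 9 mm, lying near the robot. Leave alone.
- sample: Loose white glaze test tile 50 x 50 x 8 mm, lying in front of the robot. Leave alone.

How it is judged:
On the way, in this order (a step that is already met when the one before it is completed fails the run):
1. the extractor's rocker is tipped fully to its white-dot end (value of joint vent_rocker above 0.15 rad), for 0.1 s.
2. the blue key is pressed down (value of joint blue_key above 0.006 m), for 0.1 s.
3. the green timer button is pressed in for a moment (value of joint timer_button above 0.004 m), for 0.1 s.
At the end, for the whole second after the job is handed in: The rocker stands on (above 0.14 rad), the blue key is down (above 5.5 mm), the red key up (under 3 mm), the timer button up again (under 1.5 mm), the timer upright, at rest and within 25 mm of where it stood, and the other things standing within 30 mm of where they were (value of joint vent_rocker above 0.14 rad and value of joint blue_key above 0.0055 m and value of joint red_key below 0.003 m and value of joint timer_button below 0.0015 m and distance of timer from where it was at the start of the episode below 0.025 m and angle between timer's own z axis and vertical below 0.1 rad and linear speed of timer below 0.02 m/s and not (distance of tumbler from where it was at the start of the episode above 0.03 m) and not (distance of bowl from where it was at the start of the episode above 0.03 m) and not (distance of flask from where it was at the start of the episode above 0.03 m) and not (distance of jar from where it was at the start of the episode above 0.03 m) and not (distance of brush from where it was at the start of the episode above 0.03 m) and not (distance of phone from where it was at the start of the episode above 0.03 m) and not (distance of sample from where it was at the start of the episode above 0.03 m) and not (angle between tumbler's own z axis and vertical above 0.5 rad) and not (angle between bowl's own z axis and vertical above 0.5 rad) and not (angle between flask's own z axis and vertical above 0.5 rad) and not (angle between jar's own z axis and vertical above 0.5 rad)); the robot touches nothing.
It fails at once if the blue key or the timer button pressed before the extractor is on (value of joint vent_rocker below 0.1 rad and value of joint any of blue_key, timer_button above 0.003 m).
It fails at once if the timer button pressed before the blue key is down (value of joint blue_key below 0.005 m and value of joint timer_button above 0.003 m).
It fails at once if the red key pressed (value of joint red_key above 0.003 m).
It fails at once if the timer lifted, tipped or pushed away (over 25 mm or 0.25 rad) (distance of timer from where it was at the start of the episode above 0.025 m or angle between timer's own z axis and vertical above 0.25 rad).
It fails at once if another thing on the table moved over 30 mm, lifted or tipped (distance of any of tumbler, bowl, flask, jar, brush, phone, sample from where it was at the start of the episode above 0.03 m or angle between any of tumbler, bowl, flask, jar's own z axis and vertical above 0.5 rad).
It also fails if it takes over 50 s, if anything falls off the work surface, if the arm or the gripper's body presses on something with over 40 N, if the wrist force passes 120 N, or if a joint passes its speed limit or range.

## Working session

There is one attempt and no reset: what is moved stays moved. The work goes in short steps, Python scripts to look and compute and a tool call to move; the robot and the scene stay as the last step left them, time stands still between calls to the robot, and variables do not carry over. Pictures are saved under pics/ and viewed, at most 10 in all, crops included, and the job is handed in when it is done.

Besides the shell and the picture viewer there is one more tool, called after "Request:" as name(argument=value, ...) on one line, values as JSON. arm_command: Moves the arm, as the interface text tells. Its arguments: {"type":"object","properties":{"rows":{"type":"array"},"force":{"type":"number"}},"required":["rows"]}

```bash
mkdir -p pics; cat > h.py <<'E'
import numpy as np, cv2
from scipy.spatial.transform import Rotation as R
from station import robot
def shot(n):
    s=robot.state(); im,d=robot.camera(n); c=robot.get_calibration(n)
    if 'T' in c: T=np.array(c['T'])
    else:
        B=np.eye(4);B[:3,:3]=R.from_quat(s['orientation']).as_matrix();B[:3,3]=s['tool_pos'];T=B@np.array(c['mount'])
    return im,d,c,T
def pts(d,c,T):
    f=240/np.tan(np.radians(c['fovy'])/2)
    v,u=np.mgrid[:480,:640]
    P=np.stack([(u-c['cx'])/f*d,-(v-c['cy'])/f*d,-d],-1)
    W=P@T[:3,:3].T+T[:3,3]; W[d<=0]=np.nan
    return W
def save(n,im): cv2.imwrite('pics/'+n+'.png',im[:,:,::-1])
E
python3 - <<'E'
from h import *
for n in('scene','top'):
    im,d,c,T=shot(n); save(n+'0',im); print(n,{k:v for k,v in c.items() if k!='T'},T.round(3).tolist())
print(robot.get_calibration('wrist')); print(robot.state())
E
```

```text
scene {'fovy': 42.56495213881058, 'cx': 320.52044142462427, 'cy': 247.11328162850918} [[-0.821, -0.397, 0.41, 1.037], [0.571, -0.563, 0.598, 0.751], [-0.006, 0.725, 0.689, 0.965], [0.0, 0.0, 0.0, 1.0]]
top {'fovy': 45.18861844235673, 'cx': 322.1355461091149, 'cy': 252.84084827369895} [[-0.008, 0.992, -0.122, 0.376], [-1.0, -0.007, 0.006, 0.031], [0.005, 0.122, 0.992, 1.261], [0.0, 0.0, 0.0, 1.0]]
{'fovy': 59.4695650963674, 'cx': 322.5061302393325, 'cy': 237.55921488786063, 'mount': array([[ 3.80593717e-04,  9.54465590e-01,  2.98320789e-01,
         7.57983826e-02],
       [ 9.99999838e-01, -2.37118556e-04, -5.17135106e-04,
        -9.75076110e-06],
       [-4.22850269e-04,  2.98320937e-01, -9.54465526e-01,
        -1.27531040e-01],
       [ 0.00000000e+00,  0.00000000e+00,  0.00000000e+00,
         1.00000000e+00]])}
{'time_s': 0.1, 'joints': array([ 1.16876995,  0.68991696, -0.19453545,  1.56623077,  0.15732426,
        0.90252448, -0.21509296]), 'qd': array([-0.00130278, -0.00360905,  0.00171322, -0.00255701, -0.0012555 ,
       -0.00059915,  0.00207488]), 'tau': array([-2.27317782e-03, -5.28492808e+01, -1.27163731e+00, -1.53835237e+01,
       -5.26486861e-02,  1.95467881e-03, -8.16965354e-06]), 'tool_pos': array([ 0.26358464, -0.56610208,  0.25698256]), 'orientation': array([ 9.76338584e-01,  2.16245832e-01, -2.46732308e-04, -8.05442919e-04]), 'contact_force': array([-0.63276695,  0.17623951, -0.55800643]), 'ft_torque': array([-0.01108071,  0.00112373, -0.03758774]), 'finger_force': 0.0, 'width': 0.0884394186482389}
```

View pics/top0.png

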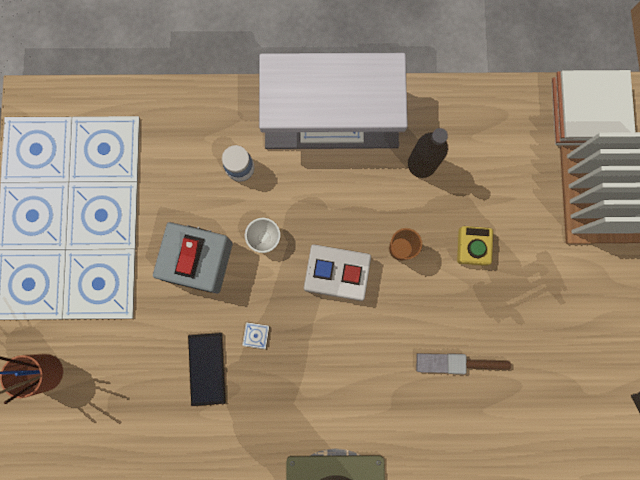

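View pics/scene0.png

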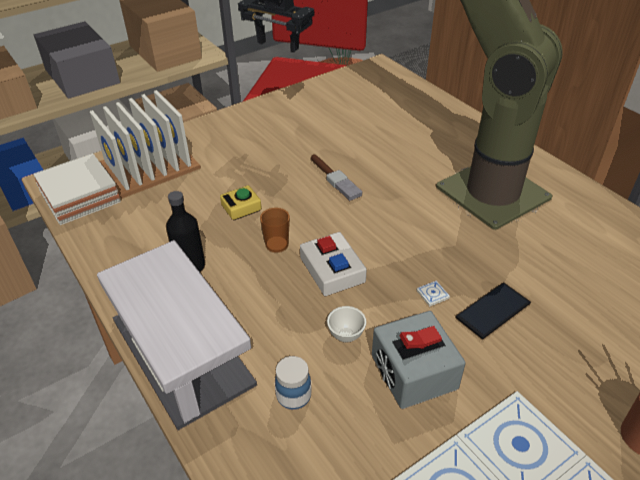

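The top view shows the rocker at (188,256) with its white dot at about (189,243). The blue key is at (324,269), the red key at (352,273), and the green button at (478,248). The scene view shows the same things at (420,338), (338,262), (326,244) and (243,195).

```bash
cat >> h.py <<'E'
def masks(im):
    h=cv2.cvtColor(im,cv2.COLOR_RGB2HSV).astype(int); H,S,V=h[...,0],h[...,1],h[...,2]
    return dict(red=((H<6)|(H>174))&(S>170)&(V>90),blue=(H>105)&(H<125)&(S>150)&(V>60),green=(H>50)&(H<85)&(S>120)&(V>50),
      yellow=(H>22)&(H<32)&(S>170)&(V>120))
def blobs(m,W,amin=40):
    n,l,s,c=cv2.connectedComponentsWithStats(m.astype(np.uint8))
    for i in range(1,n):
        if s[i,4]>=amin:
            w=W[l==i]; w=w[~np.isnan(w[:,0])]
            if len(w): print('   px',c[i].round(1),'n',s[i,4],'med',np.median(w,0).round(4),'z',np.percentile(w[:,2],[5,95]).round(3),'rect',[np.round(q,1) for q in cv2.minAreaRect(np.argwhere(l==i)[:,::-1].astype(np.float32))])
def ray(c,T,u,v,z):
    f=240/np.tan(np.radians(c['fovy'])/2)
    r=T[:3,:3]@np.array([(u-c['cx'])/f,-(v-c['cy'])/f,-1]); return T[:3,3]+r*(z-T[2,3])/r[2]
E
python3 - <<'E'
from h import *
for n in('scene','top'):
    im,d,c,T=shot(n); W=pts(d,c,T); print(n)
    for k,m in masks(im).items(): print(k); blobs(m,W)
    if n=='top':
        for nm,u,v,z in(('rock',188,256,.108),('dot',189,243,.115),('blue',324,269,.064),('red',352,273,.064),('btn',478,248,.05),('tumbler',405,243,.085),('bowl',263,235,.045)): print(nm,ray(c,T,u,v,z).round(4),W[v,u].round(4))
        g=(W[...,2]>.08)&(W[...,2]<.096)&(W[...,1]>.1); g[:, 240:]=0
        g=cv2.morphologyEx(g.astype(np.uint8),cv2.MORPH_OPEN,np.ones((5,5)))
        w=W[g>0]; print('extr',cv2.minAreaRect(w[:,:2].astype(np.float32)),len(w))
        g=(W[...,2]>.04)&(W[...,2]<.07); g[:,:295]=0;g[:,380:]=0;g[:235]=0;g[310:]=0
        w=W[g]; print('box',cv2.minAreaRect(w[:,:2].astype(np.float32)),len(w))
E
```

```text
scene
red
   px [335.8  23. ] n 2842 med [-0.388  -1.1968 -0.0889] z [-0.177 -0.001] rect [array([330. ,  24.5]), array([49., 72.]), np.float64(90.0)]
   px [281.1  17.8] n 82 med [-0.2365 -1.3779 -0.091 ] z [-0.102  0.336] rect [array([281. ,  17.7]), array([18.2,  4.9]), np.float64(12.5)]
   px [280.6  32.6] n 251 med [-0.2332 -1.3802 -0.1529] z [-0.183 -0.121] rect [array([280.7,  32.8]), array([19.6, 15.8]), np.float64(14.0)]
   px [288.5  73.4] n 1645 med [-0.1971 -1.2525 -0.2739] z [-0.281 -0.267] rect [array([289.7,  68.4]), array([ 30.5, 106.9]), np.float64(71.2)]
   px [326.6 244. ] n 190 med [ 0.4838 -0.0299  0.0642] z [0.055 0.067] rect [array([326.7, 243.9]), array([14.8, 13.9]), np.float64(63.4)]
   px [421.1 338. ] n 554 med [0.5153 0.301  0.1107] z [0.105 0.12 ] rect [array([420.4, 338.3]), array([18., 39.]), np.float64(78.7)]
blue
   px [ 16.2 171.2] n 1882 med [ 0.9127 -1.5205 -0.4608] z [-0.561 -0.452] rect [array([ 19.6, 172.8]), array([65.1, 44.9]), np.float64(71.6)]
   px [338.4 262.3] n 230 med [0.4958 0.028  0.0638] z [0.053 0.068] rect [array([338.2, 262.2]), 
[... 392 characters left out ...]
z [0.071 0.201] rect [array([ 19. , 372.5]), array([ 3., 38.]), np.float64(90.0)]
green
yellow
rock [0.5135 0.2941 0.108 ] [0.5136 0.2942 0.1074]
dot [0.5389 0.291  0.115 ] [0.539  0.2911 0.1146]
blue [0.4894 0.0204 0.064 ] [0.4895 0.0204 0.0624]
red [ 0.4806 -0.0378  0.064 ] [ 0.4804 -0.0377  0.0657]
btn [ 0.5329 -0.3067  0.05  ] [ 0.533  -0.3069  0.0494]
tumbler [ 0.5399 -0.1468  0.085 ] [ 0.551  -0.1588  0.0052]
bowl [0.5649 0.1497 0.045 ] [0.571  0.1535 0.0062]
extr ((0.5175285935401917, 0.2951544523239136), (0.1309991329908371, 0.12186595052480698), 75.97777557373047) 2999
box ((0.4859721064567566, -0.00847829133272171), (0.12992917001247406, 0.10057570785284042), 79.6498031616211) 2858
```

Request:
arm_command(rows=[[459, -190, 0, 0, 0, 20, -1], [459, -190, 0, 0, 0, 20, -1], [459, -190, 0, 0, 0, 20, -1], [459, -190, 0, 0, 0, 20, -1], [459, -190, 0, 0, 0, 20, -1], [459, -190, 0, 0, 0, 20, -1], [459, -190, 0, 0, 0, 20, -1], [459, -190, 0, 0, 0, 20, -1], [459, -190, 0, 0, 0, 20, -1], [459, -190, 0, 0, 0, 20, -1], [614, -657, 0, 0, 0, 39, -1], [614, -657, 0, 0, 0, 39, -1], [614, -657, 0, 0, 0, 39, -1], [614, -657, 0, 0, 0, 39, -1], [614, -657, 0, 0, 0, 39, -1], [614, -657, 0, 0, 0, 39, -1], [614, -657, 0, 0, 0, 39, -1], [614, -657, 0, 0, 0, 39, -1], [614, -657, 0, 0, 0, 39, -1], [614, -657, 0, 0, 0, 39, -1]])

```text
time_s: 2.2
tool_pos: [0.542, 0.2916, 0.2576]
orientation: [0.993, -0.121, -0.0, -0.0]
contact_force: [0.3, 0.4, 0.2]
width: 0.0007
finger_force: 0.0
```

```bash
cat > look.py <<'E'
from h import *
import sys
im,d,c,T=shot('wrist'); save(sys.argv[1],im); W=pts(d,c,T); s=robot.state()
print(s['tool_pos'],s['time_s'])
for k,m in masks(im).items(): print(k); blobs(m,W,300)
E
python3 look.py w1
```

```text
[0.53948305 0.30145311 0.25725619] 2.25
red
   px [322.2 257.1] n 3197 med [0.5166 0.2969 0.1097] z [0.092 0.12 ] rect [array([322. , 255.5]), array([79., 48.]), np.float64(90.0)]
blue
   px [125.3 317.7] n 410 med [0.4675 0.5113 0.0096] z [0.008 0.011] rect [array([125.3, 317.8]), array([25.5, 19.1]), np.float64(45.0)]
green
yellow
```

View pics/w1.png

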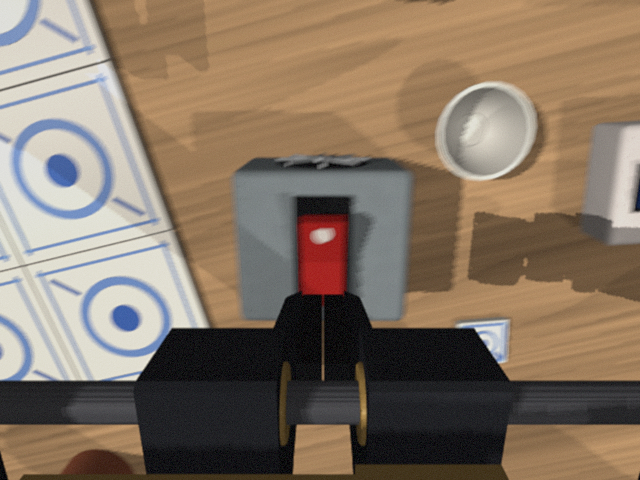

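The wrist view shows the rocker lined up with the gripper. The white dot is at (322,235), the fan grille at the top (+x), and the bowl at (487,130). I'll measure again now that the arm has settled.

```bash
cat > look2.py <<'E'
from h import *
for i in range(2):
    s=robot.state(); im,d,c,T=shot('wrist'); W=pts(d,c,T)
    h=cv2.cvtColor(im,cv2.COLOR_RGB2HSV); k=np.zeros((480,640),bool); k[222:252,300:345]=1
    w=W[k&(h[...,1]<90)&(h[...,2]>140)]
    print(s['time_s'],s['tool_pos'].round(4),s['orientation'].round(4),s['qd'].round(3).max(),'dot',np.median(w,0).round(4),len(w)); print(np.degrees(R.from_quat(s['orientation']).as_euler('zyx')))
    blobs(masks(im)['red'],W,1500)
g=(abs(W[...,2]-.09)<.005); n,l,st,_=cv2.connectedComponentsWithStats(g.astype(np.uint8)); i=1+st[1:,4].argmax()
print(st[i],cv2.minAreaRect(W[l==i][:,:2].astype(np.float32)))
E
python3 look2.py
```

```text
2.25 [0.5395 0.3015 0.2573] [ 0.9933 -0.1159 -0.0014 -0.0043] 0.116 dot [nan nan nan] 140
[ 1.33074573e+01 -9.88236141e-02 -1.79491257e+02]
   px [340.1 251. ] n 3509 med [0.5165 0.2949 0.1102] z [0.108 0.12 ] rect [array([341.5, 251.5]), array([89., 45.]), np.float64(90.0)]
2.3 [0.5401 0.2975 0.2571] [ 0.9932 -0.1161 -0.0012 -0.0029] 0.084 dot [nan nan nan] 222
[ 1.33383518e+01 -1.04160712e-01 -1.79658402e+02]
   px [335.3 252.3] n 3433 med [0.517  0.294  0.1101] z [0.108 0.12 ] rect [array([334.9, 251.4]), array([46.2, 86.5]), np.float64(2.1)]
[  244   162   183   155 20788] ((0.5170634388923645, 0.29423922300338745), (0.12964247167110443, 0.11907952278852463), 76.04136657714844)
```

Request:
arm_command(rows=[[0, 0, 0, 0, 0, 0, -1], [0, 0, 0, 0, 0, 0, -1], [0, 0, 45, 0, 0, 0, -1], [0, 0, 80, 0, 0, 0, -1], [0, 0, 100, 0, 0, 0, -1], [0, 0, 100, 0, 0, 0, -1], [0, 0, 100, 0, 0, 0, -1], [0, 0, 100, 0, 0, 0, -1]])

```text
time_s: 3.15
tool_pos: [0.5445, 0.2879, 0.1594]
orientation: [0.992, -0.123, 0.001, -0.001]
contact_force: [-0.7, 0.4, 0.7]
width: 0.0007
finger_force: 0.0
```

Request:
arm_command(rows=[[0, 0, 10, 0, 0, 0, -1], [0, 0, 18, 0, 0, 0, -1], [-1, 0, 24, 0, 0, 0, -1], [-2, 0, 28, 0, 0, 0, -1], [-2, 0, 32, 0, 0, 0, -1], [-2, 0, 34, 0, 0, 0, -1], [-2, 0, 34, 0, 0, 0, -1], [-2, 0, 34, 0, 0, 0, -1]])

```text
time_s: 3.95
tool_pos: [0.543, 0.2886, 0.1273]
orientation: [0.992, -0.123, 0.002, -0.001]
contact_force: [-1.6, -3.7, 26.1]
width: 0.0007
finger_force: 13.1
```

Request:
arm_command(rows=[[0, 0, -40, 0, 0, 0, -1], [0, 0, -80, 0, 0, 0, -1], [0, 0, -100, 0, 0, 0, -1], [15, 272, -100, 0, 0, -4, -1], [15, 272, -100, 0, 0, -4, -1], [15, 272, -100, 0, 0, -4, -1], [15, 272, -100, 0, 0, -4, -1], [15, 272, -100, 0, 0, -4, -1], [15, 272, -100, 0, 0, -4, -1], [15, 272, -100, 0, 0, -4, -1], [15, 272, -100, 0, 0, -4, -1], [15, 272, -100, 0, 0, -4, -1], [15, 272, -100, 0, 0, -4, -1]])

```text
time_s: 5.25
tool_pos: [0.4899, 0.0232, 0.2235]
orientation: [0.996, -0.086, -0.0, -0.0]
contact_force: [-0.5, 0.3, 0.3]
width: 0.0002
finger_force: 0.0
```

```bash
python3 look.py w2; python3 - <<'E'
from h import *
im,d,c,T=shot('top'); W=pts(d,c,T); save('top1',im[180:320,120:520].repeat(2,0).repeat(2,1)); blobs(masks(im)['red'],W)
E
```

```text
[0.48988547 0.02289705 0.22351753] 5.3
red
   px [408.5 215.7] n 2023 med [ 0.4819 -0.0376  0.0644] z [0.062 0.066] rect [array([408.7, 216. ]), array([47.5, 44. ]), np.float64(2.7)]
blue
   px [324.6 214.3] n 2121 med [0.4931 0.0203 0.0644] z [0.057 0.066] rect [array([325., 214.]), array([46., 46.]), np.float64(90.0)]
green
yellow
   px [186.  256.8] n 328 med [0.5088 0.297  0.113 ] z [0.106 0.122] rect [array([187.2, 253.8]), array([15. , 33.9]), np.float64(16.9)]
```

View pics/w2.png

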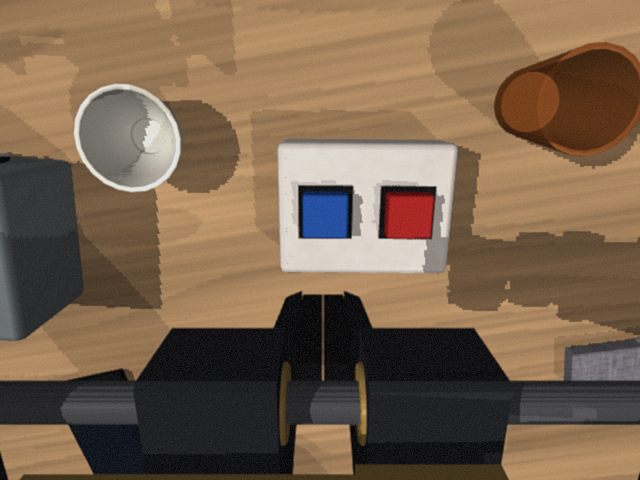

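View pics/top1.png

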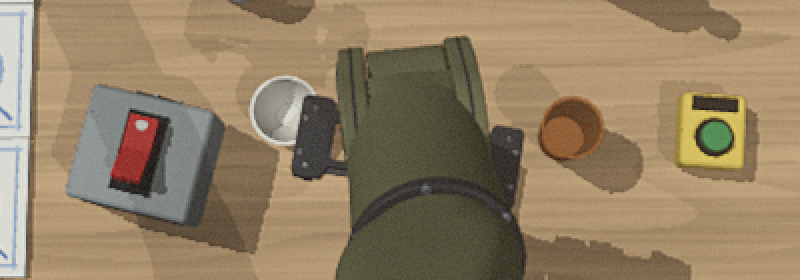

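The wrist view shows the blue key at (325,214), almost under the gripper, and the red key at (408,216). Before pressing anything, I'll confirm the rocker tilt from depth.

```bash
python3 - <<'E'
from h import *
for n in('top','scene'):
    im,d,c,T=shot(n); W=pts(d,c,T); w=W[masks(im)['red']]; w=w[(w[:,2]>.09)&(w[:,2]<.13)&(w[:,1]>.2)&(w[:,1]<.4)]
    a=(w[:,:2]-[.517,.2945])@np.array([.9703,-.2419])
    for lo in(-.036,-.024,-.012,0,.012,.024): k=(a>lo)&(a<lo+.012); print(n,lo,k.sum(),np.median(w[k,2]).round(4) if k.any() else '')
E
```

```text
top -0.036 61 0.1196
top -0.024 76 0.1164
top -0.012 82 0.1116
top 0 39 0.1093
top 0.012 31 0.1073
top 0.024 36 0.1078
scene -0.036 44 0.1214
scene -0.024 136 0.1175
scene -0.012 129 0.1123
scene 0 111 0.1086
scene 0.012 93 0.1089
scene 0.024 81 0.1087
```

Request:
arm_command(rows=[[3, 2, 45, 0, 0, 0, -1], [3, 2, 85, 0, 0, 0, -1], [3, 2, 115, 0, 0, 0, -1], [3, 2, 130, 0, 0, 0, -1], [3, 2, 138, 0, 0, 0, -1], [3, 2, 143, 0, 0, 0, -1], [3, 2, 147, 0, 0, 0, -1], [3, 2, 150, 0, 0, 0, -1], [3, 2, 150, 0, 0, 0, -1], [3, 2, 150, 0, 0, 0, -1], [3, 2, 150, 0, 0, 0, -1]])

```text
time_s: 6.55
tool_pos: [0.4919, 0.0189, 0.0752]
orientation: [0.996, -0.087, 0.0, -0.0]
contact_force: [-3.7, -0.0, 12.3]
width: 0.0002
finger_force: 6.0
```

Request:
arm_command(rows=[[0, 0, -45, 0, 0, 0, -1], [0, 0, -90, 0, 0, 0, -1], [0, 0, -130, 0, 0, 0, -1], [0, 0, -150, 0, 0, 0, -1], [99, 311, -150, 0, 0, 0, -1], [99, 311, -150, 0, 0, 0, -1], [99, 311, -150, 0, 0, 0, -1], [99, 311, -150, 0, 0, 0, -1], [99, 311, -150, 0, 0, 0, -1], [99, 311, -150, 0, 0, 0, -1], [99, 311, -150, 0, 0, 0, -1], [99, 311, -150, 0, 0, 0, -1], [99, 311, -150, 0, 0, 0, -1], [99, 311, -150, 0, 0, 0, -1], [99, 311, -150, 0, 0, 0, -1]])

```text
time_s: 8.05
tool_pos: [0.5362, -0.3028, 0.224]
orientation: [0.996, -0.086, 0.0, -0.0]
contact_force: [0.6, 0.4, -0.0]
width: 0.0004
finger_force: 0.0
```

```bash
python3 look.py w3; python3 - <<'E'
from h import *
for n in('top','scene'):
    im,d,c,T=shot(n); W=pts(d,c,T); print(n)
    h=cv2.cvtColor(im,cv2.COLOR_RGB2HSV); m=(h[...,0]>100)&(h[...,0]<130)&(h[...,1]>110)&(W[...,0]>.4)&(W[...,0]<.6)&(abs(W[...,1])<.08)
    blobs(m,W)
    blobs(masks(im)['red']&(abs(W[...,1])<.1),W)
E
```

```text
[ 0.53618136 -0.30307138  0.22398704] 8.1
red
   px [ 10.  343.2] n 722 med [ 0.4789 -0.0474  0.0643] z [0.063 0.065] rect [array([ 11.5, 342. ]), array([34., 23.]), np.float64(90.0)]
blue
green
   px [329. 214.] n 1458 med [ 0.5354 -0.3083  0.0504] z [0.047 0.052] rect [array([329.1, 214.2]), array([42.7, 42.1]), np.float64(18.4)]
yellow
   px [326.5 206. ] n 3195 med [ 0.5409 -0.3043  0.0384] z [0.037 0.04 ] rect [array([328.9, 199.5]), array([96. , 90.8]), np.float64(84.4)]
top
   px [323.1 268.8] n 227 med [0.4901 0.0224 0.0558] z [0.051 0.06 ] rect [array([323.2, 268.9]), array([15.1, 15.1]), np.float64(9.5)]
scene
   px [338.3 263.5] n 201 med [0.4943 0.026  0.0565] z [0.051 0.06 ] rect [array([338.4, 263.6]), array([12.6, 17.4]), np.float64(71.6)]
   px [326.5 244. ] n 191 med [ 0.4842 -0.0304  0.064 ] z [0.054 0.068] rect [array([326.5, 244. ]), array([13.6, 14.9]), np.float64(71.6)]
```

View pics/w3.png

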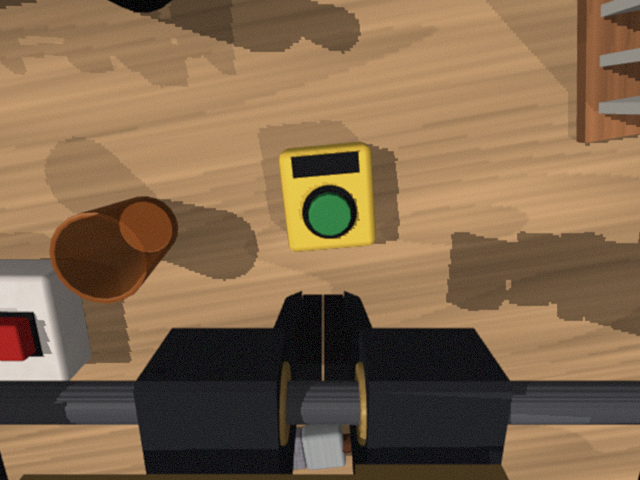

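The blue key is down (56 mm) and the red key is up (64 mm). The green button at (329,214) lies about 5 mm from under the tool, along tool +y.

Request:
arm_command(rows=[[0, 5, 45, 0, 0, 0, -1], [0, 5, 90, 0, 0, 0, -1], [0, 5, 125, 0, 0, 0, -1], [0, 5, 145, 0, 0, 0, -1], [0, 5, 151, 0, 0, 0, -1], [0, 5, 155, 0, 0, 0, -1], [0, 5, 159, 0, 0, 0, -1], [0, 5, 162, 0, 0, 0, -1], [0, 5, 162, 0, 0, 0, -1], [0, 5, 162, 0, 0, 0, -1], [0, 5, 162, 0, 0, 0, -1]])

```text
time_s: 9.3
tool_pos: [0.5351, -0.3096, 0.0635]
orientation: [0.996, -0.087, 0.001, 0.0]
contact_force: [-1.4, 2.7, 8.2]
width: 0.0003
finger_force: 3.8
```

Request:
arm_command(rows=[[0, 0, 0, 0, 0, 0, -1], [0, 0, 0, 0, 0, 0, -1], [0, 0, -15, 0, 0, 0, -1], [0, 0, -50, 0, 0, 0, -1], [0, 0, -100, 0, 0, 0, -1], [0, 0, -150, 0, 0, 0, -1], [0, 0, -162, 0, 0, 0, -1], [0, 0, -162, 0, 0, 0, -1], [0, 0, -162, 0, 0, 0, -1], [0, 0, -162, 0, 0, 0, -1]])

```text
time_s: 10.3
tool_pos: [0.5338, -0.3092, 0.2219]
orientation: [0.996, -0.087, -0.002, -0.001]
contact_force: [-0.4, 1.0, 0.4]
width: 0.0006
finger_force: 0.0
```

```bash
python3 look.py w4
```

```text
[ 0.53384502 -0.30919389  0.22181286] 10.35
red
   px [  5.1 344.5] n 370 med [ 0.4767 -0.0513  0.0643] z [0.063 0.065] rect [array([  6.5, 342. ]), array([34., 13.]), np.float64(90.0)]
blue
green
   px [319.9 212.1] n 1472 med [ 0.5355 -0.3084  0.0504] z [0.048 0.052] rect [array([319.5, 212.5]), array([42.4, 42.4]), np.float64(45.0)]
yellow
   px [317.4 203.3] n 3279 med [ 0.5413 -0.3042  0.0384] z [0.037 0.04 ] rect [array([318.8, 194.8]), array([102.4,  92. ]), np.float64(85.5)]
```

The button is back up and the timer hasn't moved, so I'm handing in the job.

```bash
python3 -c "
from station import robot
print(robot.job_done())"
```

```text
the job is handed in; nothing more can be done
None
```

I handed in the job after about 10 s of the 50 s allowed: the rocker is on, the blue key is down with the red key up, and the green timer button was pressed and has come back up. The timer has not moved. The hand-in gave no verdict, and I did not re-measure the other loose things at the end.

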